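# Show the tall canister's label to the batch scanner

### The arm

A 7-joint arm with a two-finger parallel gripper is mounted at the origin on the work surface. World frame = base frame: x ahead of the robot, y to its left, z up, the work surface at z = 0. Lengths are in mm, angles in rad, forces in N, time in s.
With the tool pointing down it reaches from about 400 to 875 mm from the base axis. Payload 4.4 kg.
Tool frame: the origin (TCP) lies midway between the tips of the shut fingers; the grasp point (between the pads) lies 19 mm behind it; z points along the fingers, y is the line along which they close (so a half turn about z gives the same grasp; the last joint's range is limited). The gripper opens to 85 mm and grips with 20 to 120 N. Pads are 22 mm wide; open, the fingers measure 114 mm over their backs; the gripper's body (76 mm by 85 mm) begins 54 mm behind the grasp point. The pads swing forward as they close: fully open they stand 13 mm farther back than shut.
Start: joints at [1.251, 0.628, 0.038, 1.517, -0.027, 0.996, -0.02], TCP at [163.232, -629.184, 231.313] pointing down, gripper open.
Joint ranges: [-3.06, 3.06], [-0.37, 2.12], [-1.25, 1.32], [0.18, 2.47], [-1.1, 4.24], [0.23, 1.98], [-2.94, 2.94]. Speed limits (rad/s): [2.57, 2.57, 3.14, 3.14, 3.14, 3.14, 3.14].

### API

Orientations are given as [roll, pitch, yaw] about the fixed x, y, z axes, in that order (R = Rz(yaw) Ry(pitch) Rx(roll)).
In Python, from cell import read_state, get_image, finish_job gives the robot as it stands.
- The arm moves only by the tool send_rows, never from a script. Its argument "series" is a list of rows, each an object of numbers: "ax", "ay", "az": the turn, a rotation vector about the tool's x, y, z in rad; "dx", "dy", "dz": the shift along the tool's x, y, z in cm; "hand": the closure, from 0 (fully open) to 1 (shut). In form: [{"ax": .., "ay": .., "az": .., "dx": .., "dy": .., "dz": .., "hand": ..}, ...]. A call has 1 to 10 rows; each row is the pose to reach, as a shift and turn from the pose commanded when the call began, along the tool's axes at that moment; what a row does not reach only later rows make up. A row lasts 1/10 s, in which the tool goes at most 50 mm and 8.59 degrees, less where a joint would pass 70% of its speed; a pose out of reach is approached as far as the arm can. A call with a gripper value outside its range is refused whole. The fingers move at their own pace and stop on an object; the grip force is fixed at half the most. Time passes only in rows, so rows that repeat a pose let the fingers close. It gives the time, the measured TCP pose, the force, the opening and the grip force at its end, in the units of the state.
- read_state(): the state, without advancing time (a new reading comes with each control period).
- get_image(name): name is "scene" or "side" or "wrist"; returns a dict with "pixels" (480x640x3 uint8, red, green, blue), "mtx" (3x3 intrinsics, pixels), "R" (3x3) and "t" (3): a world point X has camera coordinates R X + t. Camera axes: x right, y down, z forward; pixel columns grow to the right and rows downward; lengths in mm; the calibration is good to about 2 mm. A picture is of the moment at which its call begins. There is no depth.
- finish_job(): hands the job in; it is judged then, once.
The state is a dict: "clock": time; "qpos": joint angles; "qd": joint speeds; "tau": joint torques, N m; "eef_pos": TCP position; "tool_rot": TCP orientation; "force": force on the tool from outside, world axes, zero at the start; "torque": the same for the moment, N m; "width": finger opening in mm; "gripper_force": force on a finger pad.
Only numpy, scipy, OpenCV 4.12 (cv2) and the standard library are available. Lean on these libraries where they do the work, as an engineer would, in place of code of your own. Each camera call takes 0.05 s, during which the arm holds its last target. There are 200 camera calls.

### The job

Take the tallest of the three steel canisters and stand it upright in the middle of the round pad in front of the scanner, turned so that its paper label squarely faces the scanner's window. Set it down rather than dropping it, and leave the other two canisters where they stand.

Things in the scene. Friction and masses are not known exactly. Their poses are not given: they have to be found in the camera images.
- tall_canister_center (a point): Centre, half-way up, of the tallest canister: loose closed steel cylinder, 54 mm diameter, 110 mm tall, about 0.3 kg. z: up its axis; +x: out through the middle of its white paper label with dark bars. A 14 mm paper strip runs from the label up over the lid to its middle, showing from above where the label faces. Grip across the diameter from above, 25 to 40 mm below the top. Needs 25 to 90 degrees of turn.
- window (a point): Middle of the dark window (66 mm wide, 55 mm above the bench) of the scanner, a fixed grey block 90 wide, 70 deep, 85 mm tall. z: up; x: level, straight INTO the scanner. The fixed round rubber pad (84 mm diameter, top 4 mm above the bench) has its centre 100 mm straight out from the window (x = -100 mm, y = 0 here). A label facing the window has the canister's +x in the same direction as this x.
- short_canister_center (a point): Bystander. Centre, half-way up, of the short canister: steel, 54 mm in diameter, 62 mm tall, with a similar label on its +x side; loose, upright on the bench. Not to be moved.
- wide_canister_center (a point): Bystander. Centre, half-way up, of the wide canister: steel, 80 mm in diameter, 72 mm tall, with a similar label on its +x side; loose, upright on the bench. Not to be moved.

How it is judged:
By the outcome, as a careful person would: the job done as asked, in the order asked, and still so for the second after the job is handed in, with the robot touching nothing.
It also fails if it takes over 38 s, if anything falls off the work surface, if the arm or the gripper's body presses on something with over 40 N, if the wrist force passes 120 N, or if a joint passes its speed limit or range.

## Working session

There is one attempt and no reset: what is moved stays moved. The work goes in short steps, Python scripts to look and compute and a tool call to move; the robot and the scene stay as the last step left them, time stands still between calls to the robot, and variables do not carry over. Pictures are saved under pics/ and viewed, at most 10 in all, crops included, and the job is handed in when it is done.

Besides the shell and the picture viewer there is one more tool, called after ">>>" as a command line: name --argument value ..., lists and objects as JSON in quotes. send_rows: Moves the arm, as the interface text tells. Its arguments: {"type":"object","properties":{"series":{"type":"array","items":{"type":"object","properties":{"ax":{"type":"number"},"ay":{"type":"number"},"az":{"type":"number"},"dx":{"type":"number"},"dy":{"type":"number"},"dz":{"type":"number"},"hand":{"type":"number"}}}}},"required":["series"]}

```bash
mkdir -p pics; python3 - <<'E'
from cell import *
import cv2,numpy as np
s=read_state();print(s['clock'],s['eef_pos'],s['tool_rot'],s['width'])
for n in ("scene","side","wrist"):
    g=get_image(n);cv2.imwrite(f"pics/{n}0.png",g["pixels"][:,:,::-1]);np.savez(f"pics/{n}0.npz",**g)
    print(n,-g["R"].T@g["t"])
E
```

```text
0.0 [ 163.07385108 -628.54658838  230.37600556] [-3.13963281e+00  1.84980013e-05  2.53800445e-01] 85.47967756361646
scene [ 789.68594636 -427.21935441  887.36928089]
side [190.96154381 810.63858025 658.16880435]
wrist [ 239.00588402 -609.66868571  374.30002094]
```

View pics/scene0.png

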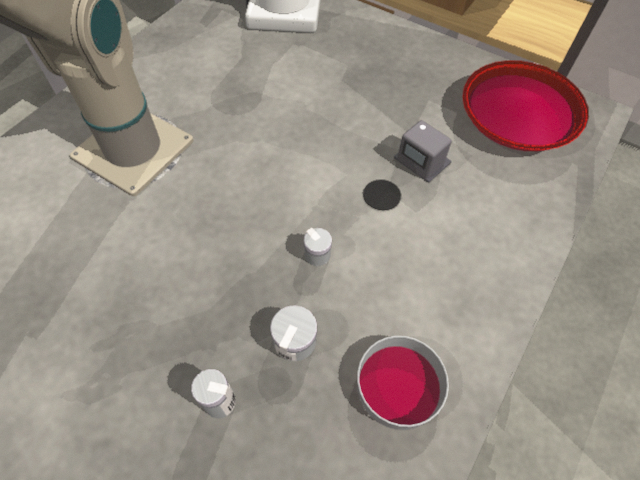

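View pics/side0.png

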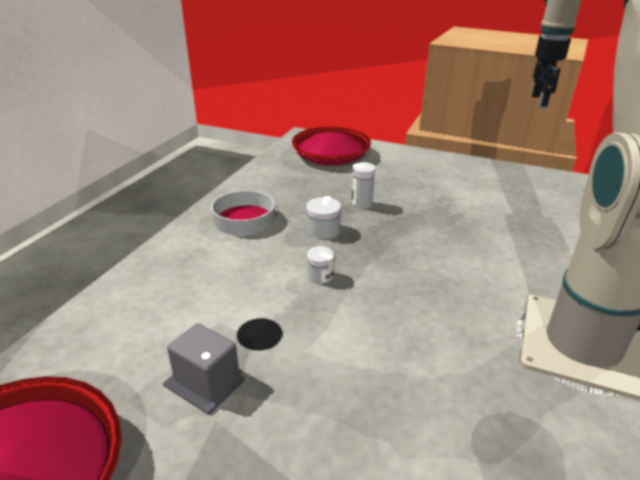

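The scene view shows the tall canister's lid at (212,386) with its strip toward the right, the wide one at (294,328), the short one at (318,240), the pad at (382,195) and the window at (414,154). The side view agrees.

```bash
cat > h.py <<'E'
import numpy as np,cv2
def ray(g,uv,z):
    uv=np.atleast_2d(np.float64(uv));c=-g["R"].T@g["t"]
    d=(np.linalg.inv(g["mtx"])@np.c_[uv,np.ones(len(uv))].T).T@g["R"]
    return c+d*((z-c[2])/d[:,2])[:,None]
def proj(g,X):
    p=(np.atleast_2d(X)@g["R"].T+g["t"])@g["mtx"].T
    return p[:,:2]/p[:,2:]
E
python3 - <<'E'
from h import *
for n in("scene","side"):
    g=np.load(f"pics/{n}0.npz");im=g["pixels"]
    m=(im.max(2)<40).astype(np.uint8)
    seed=(382,195) if n=="scene" else (260,334)
    k,l,st,ce=cv2.connectedComponentsWithStats(m)
    i=l[seed[1],seed[0]];c=max(cv2.findContours((l==i).astype(np.uint8),0,cv2.CHAIN_APPROX_NONE)[0],key=len)[:,0]
    P=ray(g,c,4)[:,:2].astype(np.float32);print(n,"pad",cv2.minEnclosingCircle(P),ray(g,ce[i],4), g["mtx"][0,0])
g=np.load("pics/scene0.npz")
for nm,uv,z in(("tall",(212,386),110),("wide",(294,328),72),("short",(318,240),62),("win",(414,154),55),("strip",(222,388),110)):print(nm,ray(g,uv,z))
im=g["pixels"][:,:,::-1]
a=cv2.resize(im[355:430,180:255],(400,400),interpolation=cv2.INTER_CUBIC)
b=cv2.resize(im[115:190,385:460],(400,400),interpolation=cv2.INTER_CUBIC)
cv2.imwrite("pics/crop1.png",np.hstack([a,b]))
E
```

```text
scene pad ((287.15740966796875, 394.0843200683594), 1029.1890869140625) [[508.36948616  29.15012689   4.        ]] 493.3826639095393
side pad ((554.5603637695312, 210.88943481445312), 37.89494323730469) [[551.01591274 214.83533261   4.        ]] 508.4036334461462
tall [[ 548.08712457 -342.45779116  110.        ]]
wide [[ 591.36183092 -181.83744911   72.        ]]
short [[525.01608669  -3.39061302  62.        ]]
win [[578.13341463 303.22101693  55.        ]]
strip [[ 563.04273744 -336.29385927  110.        ]]
```

View pics/crop1.png

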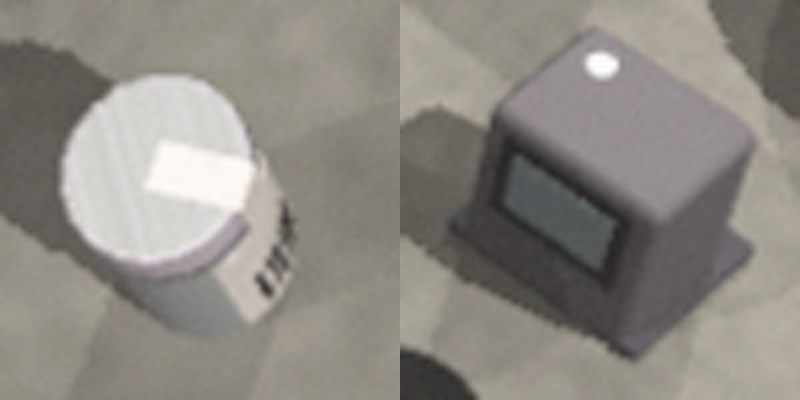

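The crop shows the strip on the tall lid running from about (153,165) to (249,186) and the window's glass corners at about (515,155), (618,215), (607,275) and (500,205). I'll use these to get directions.

```bash
python3 - <<'E'
from h import *
g=np.load("pics/scene0.npz");im=g["pixels"]
A=lambda u,v:((u+.5)/5.333-.5+180,(v+.5)/5.333-.5+355)
B=lambda u,v:((u-400+.5)/5.333-.5+385,(v+.5)/5.333-.5+115)
w=im[165:225,350:412]; m=(w.max(2)<35).astype(np.uint8)
k,l,st,ce=cv2.connectedComponentsWithStats(m);i=l[30,32]
c=max(cv2.findContours((l==i).astype(np.uint8),0,cv2.CHAIN_APPROX_NONE)[0],key=len)[:,0]+[350,165]
P=ray(g,c,4)[:,:2];print("pad",cv2.fitEllipse(P.astype(np.float32)),st[i])
lid=[A(158,74),A(62,165),A(95,245),A(150,264),A(252,165),A(215,95)]
print("lid",cv2.minEnclosingCircle(ray(g,lid,110)[:,:2].astype(np.float32)))
ang=lambda a,b:np.degrees(np.arctan2(*(b-a)[:2][::-1]))
s=ray(g,[A(153.5,165),A(249,186),A(160,140),A(255,160),A(147,190),A(243,212)],110)
print("strip",s[:2],ang(s[0],s[1]),ang(s[2],s[3]),ang(s[4],s[5]))
t=ray(g,[B(497,105),B(658,222),B(590,28),B(752,140)],85)
print("top",t,"front",ang(t[0],t[1])+90,"back",ang(t[2],t[3])+90,ang(t[0],t[2]),ang(t[1],t[3]))
b=ray(g,[B(450,228),B(635,355)],0);print("base",b,ang(*b)+90,np.linalg.norm(b[1]-b[0]))
E
```

```text
pad ((555.371337890625, 205.75396728515625), (159.64572143554688, 193.2795867919922), 20.027009963989258) [   0    0   62   60 3720]
lid ((544.0245361328125, -344.8243103027344), 27.77085304260254)
strip [[ 542.91068795 -345.00633051  110.        ]
 [ 570.02406015 -334.40139432  110.        ]] 21.362110810714423 21.797177094650284 20.93890030871244
top [[539.23280766 313.58476099  85.        ]
 [622.19228265 293.75478945  85.        ]
 [551.23666327 373.60072799  85.        ]
 [634.70833635 354.261651    85.        ]] front 76.55671839018561 back 76.95561397986575 78.68945964546322 78.31299843789165
base [[5.29767237e+02 3.16289058e+02 1.13686838e-13]
 [6.29176432e+02 2.98026161e+02 1.13686838e-13]] 79.5900219665167 101.07285213200781
```

>>> send_rows --series '[{"dx": 4.4,"dy": -1.8,"az": -0.02,"hand": 0},{"dx": 8.8,"dy": -3.6,"az": -0.04,"hand": 0},{"dx": 13.2,"dy": -5.4,"az": -0.06,"hand": 0},{"dx": 17.6,"dy": -7.2,"az": -0.08,"hand": 0},{"dx": 22,"dy": -9,"az": -0.1,"hand": 0},{"dx": 26.4,"dy": -10.8,"az": -0.12,"hand": 0},{"dx": 30.8,"dy": -12.6,"az": -0.12,"hand": 0},{"dx": 35.2,"dy": -14.4,"az": -0.12,"hand": 0},{"dx": 39.6,"dy": -16.2,"az": -0.12,"hand": 0},{"dx": 44,"dy": -17.9,"az": -0.12,"hand": 0}]'

```text
invalid input at $.series[0]: expected keys ax, ay, az, dx, dy, dz, hand
```

>>> send_rows --series '[{"hand": 0},{"hand": 0}]'

```text
invalid input at $.series[0]: expected keys ax, ay, az, dx, dy, dz, hand
```

```bash
python3 - <<'E'
from cell import *
from h import *
s=read_state();print(s['clock'],s['eef_pos'],s['tool_rot'],s['qpos'])
g=get_image("wrist");cv2.imwrite("pics/w1.png",g["pixels"][:,:,::-1]);np.savez("pics/w1.npz",**g)
print(proj(g,[544,-345,110]))
g=np.load("pics/scene0.npz");w=g["pixels"][165:225,350:412].max(2)
m=(w<60).astype(np.uint8);k,l,st,ce=cv2.connectedComponentsWithStats(m);i=l[30,32]
c=max(cv2.findContours((l==i).astype(np.uint8),0,cv2.CHAIN_APPROX_NONE)[0],key=len)[:,0]+[350,165]
print(w[30,32],st[i],cv2.fitEllipse(ray(g,c,4)[:,:2].astype(np.float32)))
E
```

```text
0.15 [ 163.09999682 -628.72444176  230.59889107] [-3.14013024e+00 -8.68553449e-06  2.53718124e-01] [ 1.25122328  0.629152    0.03847201  1.51810702 -0.02703579  0.99631413
 -0.02001705]
[[ -218.87286893 -1036.83824048]]
62 [   0    0   62   60 3373] ((555.3634033203125, 205.7318572998047), (159.6074981689453, 193.26255798339844), 20.104312896728516)
```

View pics/w1.png

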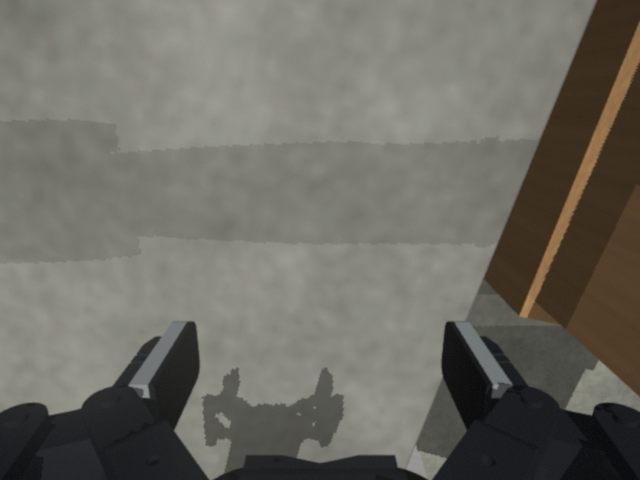

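The move was refused because every key is required, so this wrist view only shows bare bench and a cabinet edge on the right. I'm resending it with all keys.

>>> send_rows --series '[{"ax": 0,"ay": 0,"az": -0.02,"dx": 4.4,"dy": -1.8,"dz": 0,"hand": 0},{"ax": 0,"ay": 0,"az": -0.04,"dx": 8.8,"dy": -3.6,"dz": 0,"hand": 0},{"ax": 0,"ay": 0,"az": -0.06,"dx": 13.2,"dy": -5.4,"dz": 0,"hand": 0},{"ax": 0,"ay": 0,"az": -0.08,"dx": 17.6,"dy": -7.2,"dz": 0,"hand": 0},{"ax": 0,"ay": 0,"az": -0.1,"dx": 22,"dy": -9,"dz": 0,"hand": 0},{"ax": 0,"ay": 0,"az": -0.12,"dx": 26.4,"dy": -10.8,"dz": 0,"hand": 0},{"ax": 0,"ay": 0,"az": -0.12,"dx": 30.8,"dy": -12.6,"dz": 0,"hand": 0},{"ax": 0,"ay": 0,"az": -0.12,"dx": 35.2,"dy": -14.4,"dz": 0,"hand": 0},{"ax": 0,"ay": 0,"az": -0.12,"dx": 39.6,"dy": -16.2,"dz": 0,"hand": 0},{"ax": 0,"ay": 0,"az": -0.12,"dx": 44,"dy": -17.9,"dz": 0,"hand": 0}]'

```text
clock: 1.2
eef_pos: [545.5, -343.9, 231.3]
tool_rot: [-3.141, 0.0, 0.374]
force: [0.6, 0.2, -0.8]
width: 85.6
gripper_force: 0.0
```

>>> send_rows --series '[{"ax": 0,"ay": 0,"az": 0,"dx": 0,"dy": 0,"dz": 0,"hand": 0},{"ax": 0,"ay": 0,"az": 0,"dx": 0,"dy": 0,"dz": 0,"hand": 0},{"ax": 0,"ay": 0,"az": 0,"dx": 0,"dy": 0,"dz": 0,"hand": 0}]'

```text
clock: 1.5
eef_pos: [542.9, -346.7, 231.1]
tool_rot: [3.141, 0.002, 0.372]
force: [0.5, -0.8, 0.2]
width: 85.4
gripper_force: 0.0
```

```bash
python3 - <<'E'
from cell import *
from h import *
s=read_state();print(s['clock'],s['eef_pos'],s['tool_rot'],s['qpos'])
g=get_image("wrist");cv2.imwrite("pics/w2.png",g["pixels"][:,:,::-1]);np.savez("pics/w2.npz",**g)
print(proj(g,[544,-345,110]))
g=np.load("pics/scene0.npz");w=g["pixels"][165:225,350:412].max(2)
print(w[30,::4],w[::4,32])
E
```

```text
1.5 [ 542.86880082 -346.67321569  231.05836209] [3.14140615e+00 1.65880725e-03 3.72153678e-01] [ 5.21278466e-01  6.19826947e-01  4.56506321e-03  1.53400672e+00
 -1.48334677e-03  9.88653491e-01 -6.72830858e-01]
[[317.39356944 229.47907997]]
[168 168 169 145  61  60  64  59  62  62  61  61  61 169 164 160] [163 162 168 172  58  55  59  58  60  67  64  61 191 194 193]
```

View pics/w2.png

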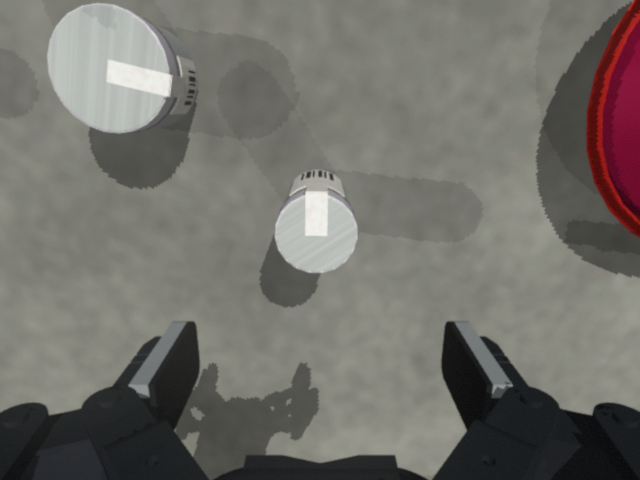

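The wrist view shows the tall lid centred near (316,231), with its strip pointing straight up the image toward the label at (318,175). Next are sub-pixel fits for the lid, strip and pad.

```bash
python3 - <<'E'
from h import *
def comp(m,seed):
    k,l,st,ce=cv2.connectedComponentsWithStats(m.astype(np.uint8));i=l[seed[1],seed[0]]
    return max(cv2.findContours((l==i).astype(np.uint8),0,cv2.CHAIN_APPROX_NONE)[0],key=len)[:,0],st[i]
for n,seed in(("scene",(382,195)),("side",(260,334))):
    g=np.load(f"pics/{n}0.npz");c,st=comp(g["pixels"].max(2)<110,seed)
    print(n,st,cv2.fitEllipse(ray(g,c,4)[:,:2].astype(np.float32)))
g=np.load("pics/w2.npz");im=g["pixels"].astype(int);print(im[215,316],im[215,290],im[180,300],im[231,365])
c,st=comp(im.min(2)>225,(316,215));print(st)
P=ray(g,c,110)[:,:2].astype(np.float32);(q,sz,a)=cv2.minAreaRect(P);print("strip",q,sz,a,a-90)
vx,vy,_,_=cv2.fitLine(P,cv2.DIST_L2,0,.01,.01).ravel();print(np.degrees(np.arctan2(vy,vx)))
x=lambda r:np.where(np.abs(np.diff(im[r,255:380].max(1)))>12)[0]+255
for r in(225,231,240,255):print(r,x(r))
y=np.where(np.abs(np.diff(im[200:290,316].max(1)))>12)[0]+200;print(y)
E
```

```text
scene [363 180  38  31 914] ((559.1107177734375, 203.41542053222656), (81.007568359375, 83.12516021728516), 146.87429809570312)
side [ 237  318   46   32 1145] ((555.0977172851562, 210.3830108642578), (81.8272476196289, 82.95233154296875), 102.9388427734375)
[240 240 235] [186 191 186] [152 151 143] [114 114 107]
[306 193  22  43 821]
strip (553.2387084960938, -340.5492248535156) (27.761695861816406, 13.370319366455078) 20.161434173583984 -69.83856582641602
21.791601
225 [274 275 304 305 326 327 355 356 357]
231 [274 275 304 305 326 327 356 357]
240 [270 271 274 275 355 356]
255 [264 265 280 281 282 349 350]
[234 235 271 272 273]
```

>>> send_rows --series '[{"ax": 0,"ay": 0,"az": 0,"dx": 0,"dy": -0.2,"dz": 3,"hand": 0},{"ax": 0,"ay": 0,"az": 0,"dx": 0,"dy": -0.2,"dz": 6,"hand": 0},{"ax": 0,"ay": 0,"az": 0,"dx": 0,"dy": -0.2,"dz": 8.5,"hand": 0},{"ax": 0,"ay": 0,"az": 0,"dx": 0,"dy": -0.2,"dz": 10.5,"hand": 0},{"ax": 0,"ay": 0,"az": 0,"dx": 0,"dy": -0.2,"dz": 12.5,"hand": 0},{"ax": 0,"ay": 0,"az": 0,"dx": 0,"dy": -0.2,"dz": 14.5,"hand": 0},{"ax": 0,"ay": 0,"az": 0,"dx": 0,"dy": -0.2,"dz": 16.5,"hand": 0},{"ax": 0,"ay": 0,"az": 0,"dx": 0,"dy": -0.2,"dz": 17.7,"hand": 0},{"ax": 0,"ay": 0,"az": 0,"dx": 0,"dy": -0.2,"dz": 17.7,"hand": 0},{"ax": 0,"ay": 0,"az": 0,"dx": 0,"dy": -0.2,"dz": 17.7,"hand": 0}]'

```text
clock: 2.55
eef_pos: [543.3, -344.5, 54.8]
tool_rot: [3.141, -0.0, 0.373]
force: [0.0, -0.2, 0.6]
width: 85.4
gripper_force: 0.0
```

>>> send_rows --series '[{"ax": 0,"ay": 0,"az": 0,"dx": 0,"dy": 0,"dz": 0,"hand": 0.2},{"ax": 0,"ay": 0,"az": 0,"dx": 0,"dy": 0,"dz": 0,"hand": 0.3},{"ax": 0,"ay": 0,"az": 0,"dx": 0,"dy": 0,"dz": 0,"hand": 0.4},{"ax": 0,"ay": 0,"az": 0,"dx": 0,"dy": 0,"dz": 0,"hand": 0.5},{"ax": 0,"ay": 0,"az": 0,"dx": 0,"dy": 0,"dz": 0,"hand": 1},{"ax": 0,"ay": 0,"az": 0,"dx": 0,"dy": 0,"dz": 0,"hand": 1},{"ax": 0,"ay": 0,"az": 0,"dx": 0,"dy": 0,"dz": 0,"hand": 1}]'

```text
clock: 3.25
eef_pos: [543.9, -343.6, 55.6]
tool_rot: [3.141, -0.001, 0.374]
force: [-1.2, 0.4, 6.1]
width: 52.9
gripper_force: 57.0
```

>>> send_rows --series '[{"ax": 0,"ay": 0,"az": 0,"dx": 0,"dy": 0,"dz": -2,"hand": 1},{"ax": 0,"ay": 0,"az": 0,"dx": 0,"dy": 0,"dz": -5,"hand": 1},{"ax": 0,"ay": 0,"az": 0,"dx": 0,"dy": 0,"dz": -8.5,"hand": 1},{"ax": 0,"ay": 0,"az": 0,"dx": 0,"dy": 0,"dz": -11.5,"hand": 1},{"ax": 0,"ay": 0,"az": 0,"dx": 0.7,"dy": -2,"dz": -13,"hand": 1},{"ax": 0,"ay": 0,"az": 0,"dx": 2,"dy": -5.2,"dz": -13,"hand": 1},{"ax": 0,"ay": 0,"az": 0,"dx": 3.6,"dy": -9.3,"dz": -13,"hand": 1},{"ax": 0,"ay": 0,"az": 0,"dx": 5.3,"dy": -13.7,"dz": -13,"hand": 1},{"ax": 0,"ay": 0,"az": 0,"dx": 7,"dy": -18.1,"dz": -13,"hand": 1},{"ax": 0,"ay": 0,"az": 0,"dx": 8.7,"dy": -22.5,"dz": -13,"hand": 1}]'

```text
clock: 4.25
eef_pos: [541.6, -100.5, 184.2]
tool_rot: [-3.141, 0.0, 0.374]
force: [2.5, 0.6, -2.4]
width: 52.7
gripper_force: 57.6
```

>>> send_rows --series '[{"ax": 0,"ay": 0,"az": -0.12,"dx": 1.3,"dy": -3.4,"dz": 0,"hand": 1},{"ax": 0,"ay": 0,"az": -0.24,"dx": 2.6,"dy": -6.8,"dz": 0,"hand": 1},{"ax": 0,"ay": 0,"az": -0.36,"dx": 3.9,"dy": -10.2,"dz": 0,"hand": 1},{"ax": 0,"ay": 0,"az": -0.48,"dx": 5.2,"dy": -13.5,"dz": 0,"hand": 1},{"ax": 0,"ay": 0,"az": -0.6,"dx": 6.4,"dy": -16.6,"dz": 0,"hand": 1},{"ax": 0,"ay": 0,"az": -0.72,"dx": 7.4,"dy": -19.2,"dz": 0,"hand": 1},{"ax": 0,"ay": 0,"az": -0.84,"dx": 8.2,"dy": -21.2,"dz": 0,"hand": 1},{"ax": 0,"ay": 0,"az": -0.93,"dx": 8.7,"dy": -22.5,"dz": 0,"hand": 1},{"ax": 0,"ay": 0,"az": -0.98,"dx": 8.7,"dy": -22.5,"dz": 0,"hand": 1},{"ax": 0,"ay": 0,"az": -0.98,"dx": 8.7,"dy": -22.5,"dz": 0,"hand": 1}]'

```text
clock: 5.25
eef_pos: [540.6, 139.2, 184.0]
tool_rot: [-3.141, 0.0, 1.355]
force: [0.4, 0.1, -3.5]
width: 53.1
gripper_force: 57.4
```

>>> send_rows --series '[{"ax": 0,"ay": 0,"az": 0,"dx": 0,"dy": 0,"dz": 0,"hand": 1},{"ax": 0,"ay": 0,"az": 0,"dx": 0,"dy": 0,"dz": 0,"hand": 1},{"ax": 0,"ay": 0,"az": 0,"dx": 0,"dy": 0,"dz": 0,"hand": 1}]'

```text
clock: 5.55
eef_pos: [541.1, 138.3, 184.3]
tool_rot: [3.142, 0.0, 1.352]
force: [-0.7, 0.2, -3.8]
width: 53.1
gripper_force: 57.4
```

```bash
python3 - <<'E'
from cell import *
from h import *
s=read_state();print(s['clock'],s['eef_pos'],s['tool_rot'],s['width'])
g=get_image("wrist");cv2.imwrite("pics/w3.png",g["pixels"][:,:,::-1]);np.savez("pics/w3.npz",**g)
print(proj(g,[[559.1,203.4,4],[555.1,210.4,4]]))
E
```

```text
5.55 [541.1441621  138.32059165 184.31239951] [3.14154394e+00 3.52370906e-04 1.35244558e+00] 53.07723269072933
[[325.0651873  121.52821459]
 [317.7088325  113.06310172]]
```

View pics/w3.png

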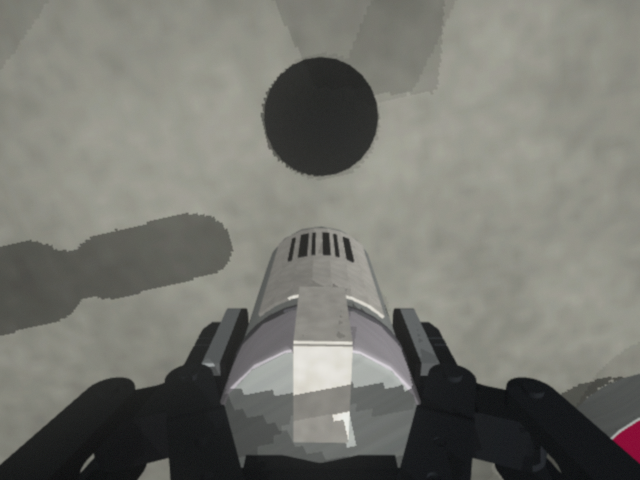

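The wrist view shows the pad at (320,116), between the two scene estimates. The canister is held upright with its strip and label centred near column 322. I'll fit the pad precisely.

```bash
python3 - <<'E'
from h import *
g=np.load("pics/w3.npz");im=g["pixels"]
k,l,st,ce=cv2.connectedComponentsWithStats((im.max(2)<75).astype(np.uint8));i=l[116,320];print(st[i],ce[i])
c=max(cv2.findContours((l==i).astype(np.uint8),0,cv2.CHAIN_APPROX_NONE)[0],key=len)[:,0]
q=cv2.fitEllipse(ray(g,c,4)[:,:2].astype(np.float32));print(q)
d=np.array(q[0])-[541.1,138.3];y=1.3525;print("tool dx,dy mm",d@[np.cos(y),np.sin(y)],d@[np.sin(y),-np.cos(y)])
E
```

```text
[  264    57   114   119 10503] [320.34590117 116.11358659]
((556.15234375, 206.23870849609375), (82.3666000366211, 82.94220733642578), 128.65908813476562)
tool dx,dy mm 69.58621153162703 -0.018142795279434448
```

>>> send_rows --series '[{"ax": 0,"ay": 0,"az": 0,"dx": 2.5,"dy": 0,"dz": 0,"hand": 1},{"ax": 0,"ay": 0,"az": 0,"dx": 5,"dy": 0,"dz": 0,"hand": 1},{"ax": 0,"ay": 0,"az": 0,"dx": 6.9,"dy": 0,"dz": 0,"hand": 1},{"ax": 0,"ay": 0,"az": 0,"dx": 6.9,"dy": 0,"dz": 0,"hand": 1},{"ax": 0,"ay": 0,"az": 0,"dx": 6.9,"dy": 0,"dz": 0,"hand": 1},{"ax": 0,"ay": 0,"az": 0,"dx": 6.9,"dy": 0,"dz": 0,"hand": 1}]'

```text
clock: 6.2
eef_pos: [555.8, 204.9, 184.1]
tool_rot: [-3.141, 0.002, 1.353]
force: [0.7, -0.2, -3.5]
width: 52.9
gripper_force: 57.6
```

```bash
python3 - <<'E'
from cell import *
from h import *
s=read_state();print(s['clock'],s['eef_pos'],s['tool_rot'],s['width'])
for n in("wrist","scene"):
    g=get_image(n);np.savez(f"pics/{n}4.npz",**g);cv2.imwrite(f"pics/{n}4.png",g["pixels"][:,:,::-1])
E
```

```text
6.2 [555.83800062 204.9057092  184.07351518] [-3.14124173e+00  1.61169525e-03  1.35261841e+00] 52.93798502900952
```

View pics/wrist4.png

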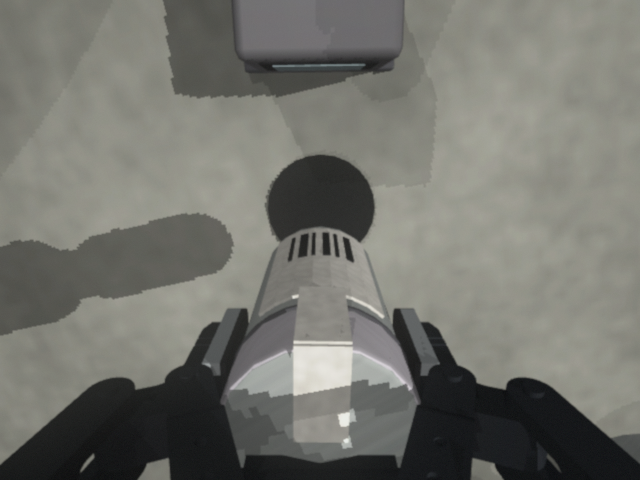

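The scanner's front is at the top of the wrist view, spanning (236–403, row about 65), with the window frame from (246,71) to (392,69). The label bars sit at (321,246), facing it almost squarely. I'll measure the residual angles from the edges.

```bash
python3 - <<'E'
from h import *
g=np.load("pics/wrist4.npz");im=g["pixels"];y0=1.3526
gr=cv2.GaussianBlur(cv2.cvtColor(im,cv2.COLOR_RGB2GRAY),(0,0),1).astype(float)
def ang(pts,z):
    P=ray(g,pts,z)[:,:2].astype(np.float32);v=cv2.fitLine(P,cv2.DIST_HUBER,0,.01,.01).ravel()
    return np.degrees(np.arctan2(v[1],v[0])-y0), v[2:]
gy=cv2.Sobel(gr,-1,0,1);gx=cv2.Sobel(gr,-1,1,0)
cols=np.arange(276,362,2)
for lo,hi,s,z,n in((55,68,1,55,"dark->light glass top"),(62,72,-1,55,"glass bot")):
    r=[lo+np.argmax(s*gy[lo:hi,c]) for c in cols];print(n,r[::6],ang(np.c_[cols,r],z))
rows=np.arange(350,436,3)
for lo,hi,s,n in((284,302,1,"L"),(342,360,-1,"R")):
    c=[lo+np.argmax(s*gx[r,lo:hi]) for r in rows];print("strip",n,c[::5],ang(np.c_[c,rows],110+130))
rows=np.arange(5,45,2)
for lo,hi,n in((226,244,"L"),(394,412,"R")):
    c=[lo+np.argmax(abs(gx[r,lo:hi])) for r in rows];print("side",n,c[::4],ang(np.c_[c,rows],85))
rows=[80]
k,l,st,ce=cv2.connectedComponentsWithStats((im.max(2)<75).astype(np.uint8));i=l[190,320]
c=max(cv2.findContours((l==i).astype(np.uint8),0,cv2.CHAIN_APPROX_NONE)[0],key=len)[:,0];c=c[c[:,1]<222]
q=cv2.minEnclosingCircle(ray(g,c,4)[:,:2].astype(np.float32));print("pad",q)
# held canister: bottom axis predictions at TCP
T=np.array([555.84,204.9]);u=np.array([np.cos(y0),np.sin(y0)]);w=np.array([u[1],-u[0]])
for a in(-27,27):print(proj(g,[np.r_[T+w*a,238.5]]),end="")
print(proj(g,[np.r_[T,238.5],np.r_[T+u*27,238.5],np.r_[T+u*27,160]]))
E
```

```text
dark->light glass top [np.int64(64), np.int64(64), np.int64(64), np.int64(64), np.int64(63), np.int64(63), np.int64(63), np.int64(63)] (np.float32(-89.09582), array([573.30426, 305.67233], dtype=float32))
glass bot [np.int64(67), np.int64(67), np.int64(67), np.int64(67), np.int64(66), np.int64(66), np.int64(66), np.int64(66)] (np.float32(-89.08327), array([573.7555 , 303.87543], dtype=float32))
strip L [np.int64(292), np.int64(293), np.int64(293), np.int64(293), np.int64(293), np.int64(293)] (np.float32(-1.1029389), array([551.7863 , 218.33408], dtype=float32))
strip R [np.int64(352), np.int64(351), np.int64(351), np.int64(350), np.int64(354), np.int64(349)] (np.float32(-0.7967347), array([565.5837 , 215.23343], dtype=float32))
side L [np.int64(235), np.int64(235), np.int64(236), np.int64(236), np.int64(233)] (np.float32(-7.531779), array([537.26056, 328.27753], dtype=float32))
side R [np.int64(404), np.int64(404), np.int64(404), np.int64(404), np.int64(403)] (np.float32(1.3632442), array([623.31537, 310.97958], dtype=float32))
pad ((556.3101196289062, 206.71998596191406), 41.54579162597656)
[[216.35366196 424.37625657]][[425.31655481 424.51057546]][[320.83475191 424.44341579]
 [320.96507925 331.89807079]
 [320.62978157 235.59244592]]
```

```bash
python3 - <<'E'
from h import *
g=np.load("pics/wrist4.npz");im=g["pixels"][:,:,::-1]
a=cv2.resize(im[0:100,210:430],(792,360),interpolation=cv2.INTER_CUBIC)
b=cv2.resize(im[225:450,210:430],(235,240),interpolation=cv2.INTER_CUBIC)
s=np.load("pics/scene4.npz")["pixels"][110:240,330:470,::-1]
c=cv2.resize(s,(258,240),interpolation=cv2.INTER_CUBIC)
o=np.zeros((600,792,3),np.uint8);o[:360]=a;o[360:,:235]=b;o[360:,300:558]=c
cv2.imwrite("pics/crop4.png",o)
E
```

```text
(no output)
```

View pics/crop4.png

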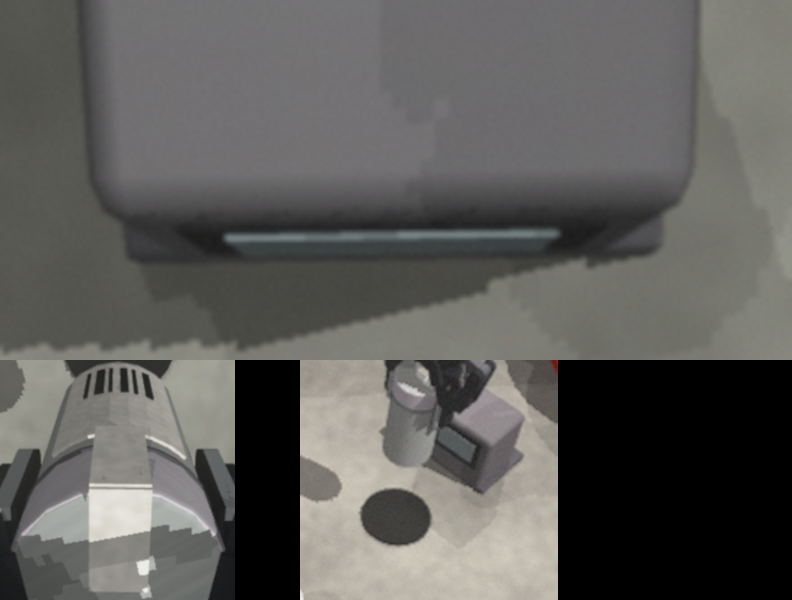

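The scanner's face is about 0.9° anticlockwise of the tool and the strip about 1° clockwise. So I'll turn 0.033 rad, shift about 3 mm forward and lower.

>>> send_rows --series '[{"ax": 0,"ay": 0,"az": -0.033,"dx": 0.3,"dy": 0,"dz": 2,"hand": 1},{"ax": 0,"ay": 0,"az": -0.033,"dx": 0.3,"dy": 0,"dz": 4.5,"hand": 1},{"ax": 0,"ay": 0,"az": -0.033,"dx": 0.3,"dy": 0,"dz": 7,"hand": 1},{"ax": 0,"ay": 0,"az": -0.033,"dx": 0.3,"dy": 0,"dz": 9,"hand": 1},{"ax": 0,"ay": 0,"az": -0.033,"dx": 0.3,"dy": 0,"dz": 10.5,"hand": 1},{"ax": 0,"ay": 0,"az": -0.033,"dx": 0.3,"dy": 0,"dz": 11.5,"hand": 1},{"ax": 0,"ay": 0,"az": -0.033,"dx": 0.3,"dy": 0,"dz": 12,"hand": 1},{"ax": 0,"ay": 0,"az": -0.033,"dx": 0.3,"dy": 0,"dz": 12.2,"hand": 1},{"ax": 0,"ay": 0,"az": -0.033,"dx": 0.3,"dy": 0,"dz": 12.2,"hand": 1},{"ax": 0,"ay": 0,"az": -0.033,"dx": 0.3,"dy": 0,"dz": 12.2,"hand": 1}]'

```text
clock: 7.3
eef_pos: [557.2, 209.4, 63.1]
tool_rot: [3.14, -0.001, 1.387]
force: [-0.1, 0.0, -3.6]
width: 53.2
gripper_force: 57.6
```

>>> send_rows --series '[{"ax": 0,"ay": 0,"az": 0,"dx": 0,"dy": 0,"dz": 0.1,"hand": 1},{"ax": 0,"ay": 0,"az": 0,"dx": 0,"dy": 0,"dz": 0.2,"hand": 1},{"ax": 0,"ay": 0,"az": 0,"dx": 0,"dy": 0,"dz": 0.3,"hand": 1},{"ax": 0,"ay": 0,"az": 0,"dx": 0,"dy": 0,"dz": 0.3,"hand": 1}]'

```text
clock: 7.7
eef_pos: [556.8, 209.3, 59.6]
tool_rot: [3.141, -0.0, 1.387]
force: [-1.4, 1.1, -0.3]
width: 53.0
gripper_force: 57.8
```

>>> send_rows --series '[{"ax": 0,"ay": 0,"az": 0,"dx": 0,"dy": 0,"dz": 0.05,"hand": 1},{"ax": 0,"ay": 0,"az": 0,"dx": 0,"dy": 0,"dz": 0.05,"hand": 1}]'

```text
clock: 7.9
eef_pos: [556.8, 209.3, 59.6]
tool_rot: [3.141, -0.0, 1.387]
force: [-2.5, -0.5, 5.0]
width: 53.0
gripper_force: 58.2
```

```bash
python3 - <<'E'
from cell import *
from h import *
s=read_state();print(s['clock'],s['eef_pos'],s['force'])
g=get_image("wrist");np.savez("pics/w5.npz",**g);im=g["pixels"]
gr=cv2.GaussianBlur(cv2.cvtColor(im,cv2.COLOR_RGB2GRAY),(0,0),1).astype(float);gx=cv2.Sobel(gr,-1,1,0)
# pad rim seen ahead of the canister, along tool x
col=im[:,320].max(1).astype(int);d=np.diff(col);r=np.where(abs(d)>18)[0];print(r[(r>100)])
s2=get_image("scene");np.savez("pics/s5.npz",**s2)
g3=get_image("side")
a=cv2.resize(s2["pixels"][150:230,340:430],(360,320),interpolation=cv2.INTER_CUBIC)
b=cv2.resize(g3["pixels"][260:360,210:310],(320,320),interpolation=cv2.INTER_CUBIC)
cv2.imwrite("pics/p5.png",np.hstack([a,b])[:,:,::-1])
E
```

```text
7.9 [556.82096419 209.31599342  59.61743694] [-2.5311179  -0.54523228  4.95970724]
[191 192 225 226 227 228 339 340 343 345 346 389 390 462]
```

View pics/p5.png

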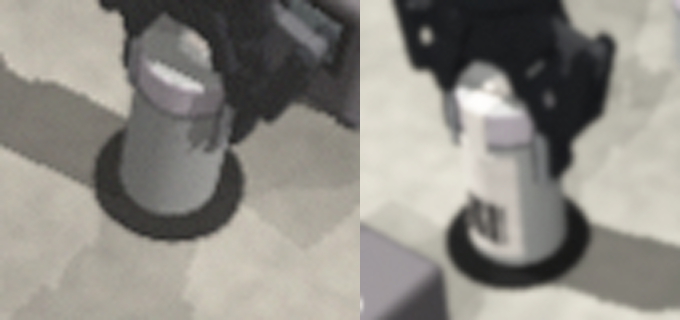

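The canister is standing on the pad with light contact, close to centred with a rim showing all round. The wrist gap of about 35 px works out at about 15.5 mm, against 15 mm if exactly centred. Releasing and retreating.

>>> send_rows --series '[{"ax": 0,"ay": 0,"az": 0,"dx": 0,"dy": 0,"dz": -0.05,"hand": 0.3},{"ax": 0,"ay": 0,"az": 0,"dx": 0,"dy": 0,"dz": -0.05,"hand": 0.2},{"ax": 0,"ay": 0,"az": 0,"dx": 0,"dy": 0,"dz": -0.05,"hand": 0},{"ax": 0,"ay": 0,"az": 0,"dx": 0,"dy": 0,"dz": -0.05,"hand": 0},{"ax": 0,"ay": 0,"az": 0,"dx": 0,"dy": 0,"dz": -0.05,"hand": 0},{"ax": 0,"ay": 0,"az": 0,"dx": 0,"dy": 0,"dz": -0.05,"hand": 0}]'

```text
clock: 8.65
eef_pos: [556.7, 209.2, 59.2]
tool_rot: [-3.142, 0.0, 1.387]
force: [0.1, 0.1, -0.4]
width: 85.3
gripper_force: 0.0
```

>>> send_rows --series '[{"ax": 0,"ay": 0,"az": 0,"dx": 0,"dy": 0,"dz": -1,"hand": 0},{"ax": 0,"ay": 0,"az": 0,"dx": 0,"dy": 0,"dz": -3,"hand": 0},{"ax": 0,"ay": 0,"az": 0,"dx": 0,"dy": 0,"dz": -6,"hand": 0},{"ax": 0,"ay": 0,"az": 0,"dx": 0,"dy": 0,"dz": -10,"hand": 0},{"ax": 0,"ay": 0,"az": 0,"dx": 0,"dy": 0,"dz": -14,"hand": 0},{"ax": 0,"ay": 0,"az": 0,"dx": -2,"dy": 0,"dz": -17.5,"hand": 0},{"ax": 0,"ay": 0,"az": 0,"dx": -5,"dy": 0,"dz": -19,"hand": 0},{"ax": 0,"ay": 0,"az": 0,"dx": -6,"dy": 0,"dz": -19,"hand": 0},{"ax": 0,"ay": 0,"az": 0,"dx": -6,"dy": 0,"dz": -19,"hand": 0},{"ax": 0,"ay": 0,"az": 0,"dx": -6,"dy": 0,"dz": -19,"hand": 0}]'

```text
clock: 9.65
eef_pos: [545.1, 151.1, 248.6]
tool_rot: [-3.14, -0.0, 1.387]
force: [0.1, 0.3, -0.2]
width: 85.6
gripper_force: 0.0
```

```bash
python3 - <<'E'
from cell import *
from h import *
s=read_state();print(s['clock'],s['eef_pos'],s['tool_rot'])
g=get_image("wrist");np.savez("pics/w6.npz",**g);cv2.imwrite("pics/w6.png",g["pixels"][:,:,::-1])
print(proj(g,[[556.2,206.4,4],[556.2,206.4,114]]))
E
```

```text
9.65 [545.11793976 151.06593065 248.59355162] [-3.14011739e+00 -4.34573951e-04  1.38725640e+00]
[[321.68036273 132.06637514]
 [322.05685722 141.90840799]]
```

View pics/w6.png

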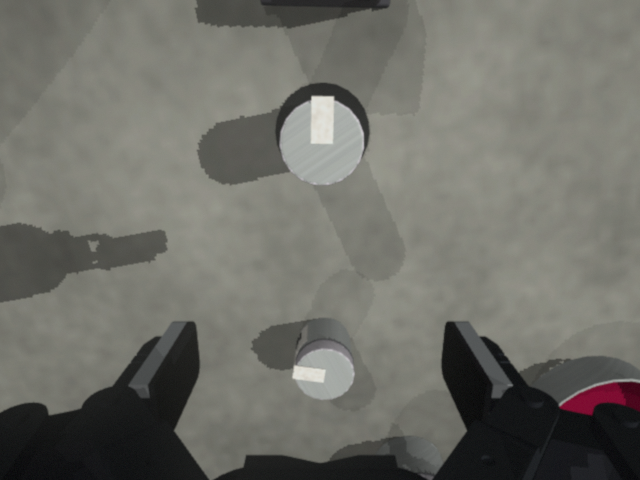

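The wrist view shows the lid centred at (322,141) and the pad at (322,132). That matches the projection for a centred canister to within a pixel, and the short canister is untouched. The scanner edge is only just in view, so I'll move forward for one angle check.

>>> send_rows --series '[{"ax": 0,"ay": 0,"az": 0,"dx": 2.5,"dy": 0,"dz": 0,"hand": 0},{"ax": 0,"ay": 0,"az": 0,"dx": 4.5,"dy": 0,"dz": 0,"hand": 0},{"ax": 0,"ay": 0,"az": 0,"dx": 4.5,"dy": 0,"dz": 0,"hand": 0},{"ax": 0,"ay": 0,"az": 0,"dx": 4.5,"dy": 0,"dz": 0,"hand": 0},{"ax": 0,"ay": 0,"az": 0,"dx": 4.5,"dy": 0,"dz": 0,"hand": 0}]'

```text
clock: 10.2
eef_pos: [553.6, 193.9, 248.6]
tool_rot: [-3.14, 0.001, 1.387]
force: [0.4, -0.7, -0.8]
width: 85.5
gripper_force: 0.0
```

```bash
python3 - <<'E'
from cell import *
from h import *
s=read_state();y0=s['tool_rot'][2];print(s['clock'],s['eef_pos'],s['tool_rot'])
g=get_image("wrist");im=g["pixels"]
gr=cv2.GaussianBlur(cv2.cvtColor(im,cv2.COLOR_RGB2GRAY),(0,0),1).astype(float)
gy=cv2.Sobel(gr,-1,0,1);gx=cv2.Sobel(gr,-1,1,0)
def ang(p,z):
    v=cv2.fitLine(ray(g,p,z)[:,:2].astype(np.float32),cv2.DIST_HUBER,0,.01,.01).ravel();return np.degrees(np.arctan2(v[1],v[0])-y0)
def sub(a):
    i=np.clip(np.argmax(a),1,len(a)-2);d=a[i-1]-2*a[i]+a[i+1];return i+(.5*(a[i-1]-a[i+1])/d if d else 0)
p=proj(g,[[576,304.7,55],[556.2,206.4,114]]);print(p)
wr=int(p[0,1]);cols=np.arange(296,346)
for s1 in(1,-1):
    lo=max(wr-9,0);r=[lo+sub(s1*gy[lo:wr+9,c]) for c in cols];print("win",s1,np.round(r[::8],1),ang(np.c_[cols,r],55)+90)
k,l,st,ce=cv2.connectedComponentsWithStats((im.min(2)>222).astype(np.uint8))
i=min(range(1,k),key=lambda i:np.hypot(*(ce[i]-p[1]+[0,20]))+(st[i,4]<300)*999);print("strip",st[i])
x,y,w,h=st[i,:4];rows=np.arange(y+4,y+h-5)
for lo,s1 in((x-5,1),(x+w-6,-1)):
    c=[lo+sub(s1*gx[r,lo:lo+11]) for r in rows];print("edge",np.round(c[::8],1),ang(np.c_[c,rows],114))
cv2.imwrite("pics/w7.png",im[:260,160:480,::-1].repeat(2,0).repeat(2,1))
E
```

```text
10.2 [553.55712749 193.91667775 248.5733721 ] [-3.14047595e+00  1.26454801e-03  1.38674281e+00]
[[323.23546644  55.97982512]
 [321.15065301 207.87973401]]
win 1 [54.3 54.4 54.6 55.  55.1 55.2 55.3] -1.2393111418398632
win -1 [57.2 57.4 50.  50.8 58.2 58.2 58.2] -1.1268811054595744Traceback (most recent call last):
  File "<stdin>", line 16, in <module>
ValueError: min() iterable argument is empty
```

```bash
python3 - <<'E'
from h import *
g=np.load("pics/w6.npz");im=g["pixels"];y0=1.3872
gx=cv2.Sobel(cv2.GaussianBlur(cv2.cvtColor(im,cv2.COLOR_RGB2GRAY),(0,0),1).astype(float),-1,1,0)
rows=np.arange(104,138)
for lo,s in((304,1),(328,-1)):
    def sub(a):
        i=np.clip(np.argmax(a),1,len(a)-2);return i+.5*(a[i-1]-a[i+1])/(a[i-1]-2*a[i]+a[i+1])
    c=[lo+sub(s*gx[r,lo:lo+12]) for r in rows]
    v=cv2.fitLine(ray(g,np.c_[c,rows],114)[:,:2].astype(np.float32),cv2.DIST_HUBER,0,.01,.01).ravel()
    print(np.round(c[::6],1),(np.degrees(np.arctan2(v[1],v[0])-y0)+90)%180-90)
E
```

```text
[310.8 310.8 310.8 310.5 310.4 310.4] -1.2080994
[333.4 333.2 333.2 333.1 333.  332.8] -0.42339325
```

```bash
python3 -c "from cell import *;print(finish_job())"
```

```text
the job is handed in; nothing more can be done
None
```

The job is handed in at about 10 s on the robot's clock: the tall canister stands upright on the pad, within about 1 mm of its centre by my measurements, with its label within about 0.5° of square to the scanner window; the arm was kept clear of the other two canisters, though I did not re-measure their positions.

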